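# Slide the drive-off plate out over the garage roof edge

### The arm

A 6-joint arm with a two-finger parallel gripper is mounted at the origin on the work surface. World frame = base frame: x ahead of the robot, y to its left, z up, the work surface at z = 0. Lengths are in m, angles in rad, forces in N, time in s.
With the tool pointing down it reaches from about 0.375 to 0.9 m from the base axis. Payload 3.1 kg.
Tool frame: the origin (TCP) lies midway between the tips of the shut fingers; the grasp point (between the pads) lies pinch_z behind it (pinch_z is the distance from the TCP to the grasp point, in m); y points along the fingers, z is the direction in which the jaws open and shut, and the axes are right-handed (so a half turn about y gives the same grasp; the last joint's range is limited). The gripper opens to 87 mm and grips with 3 to 60 N. Pads are 19 mm wide; open, the fingers measure 117 mm over their backs; the gripper's body (75 mm by 190 mm) begins 51 mm behind the grasp point.
Start: joints at [-1.308, 0.527, 1.433, -0, 1.181, -0.178], TCP at [0.267, -0.565, 0.223] pointing down, gripper open.
Joint ranges: [-3.08, 3.08], [-0.75, 2.2], [0.22, 2.44], [-1.43, 4.57], [0, 2.65], [-2.85, 2.85]. Speed limits (rad/s): [2.79, 2.79, 3.14, 3.14, 3.14, 3.14].

### API

Orientations are given as a unit quaternion [x, y, z, w].
In Python, from rig import get_obs, camera, hand_in, pinch_z gives the robot as it stands. The module is installed in compiled form; this text tells all that it offers.
- The arm moves only by the tool arm_command, never from a script. Its argument "plan" is a list of rows, each a list of 2 entries, a list of its own where there are three numbers: the shift along the world's x, y, z in units of 25 mm (1.0 is 25 mm), then the turn about the world's z in units of 5 degrees (1.0 is 5 degrees). A call has 1 to 5 rows; each row is the pose to reach, as a shift and turn from the pose commanded when the call began; what a row does not reach only later rows make up. A row lasts 1/10 s, in which the tool goes at most 50 mm and 8.59 degrees, less where a joint would pass 70% of its speed; a pose out of reach is approached as far as the arm can. A call with a gripper value outside its range is refused whole. "fingers" is the opening, from -1 (shut) to 1 (fully open), set as the call begins (left out, the last holds). The fingers move at their own pace and stop on an object; "force" is the grip in N (left out, the last holds). Time passes only in rows, so rows that repeat a pose let the fingers close. It gives the time, the measured TCP pose, the force and the opening at its end, in the units of the state.
- get_obs(): the state, without advancing time (a new reading comes with each control period).
- camera(name): name is "scene" or "top" or "wrist"; returns a dict with "pixels" (384x512x3 uint8, red, green, blue), "camera_matrix" (3x3 intrinsics, pixels), "R" (3x3) and "t" (3): a world point X has camera coordinates R X + t. Camera axes: x right, y down, z forward; pixel columns grow to the right and rows downward; lengths in m; the calibration is good to about 2 mm. A picture is of the moment at which its call begins. There is no depth.
- hand_in(): hands the job in, once; it reports no verdict.
The state is a dict: "time": time; "q": joint angles; "joint_velocities": joint speeds; "joint_torque": joint torques, N m; "position": TCP position; "tool_rot": TCP orientation; "ft_force": force on the tool from outside, world axes, zero at the start; "moment": the same for the moment, N m; "grip_width": finger opening in m.
Only numpy, scipy, OpenCV 4.12 (cv2) and the standard library are available. Lean on these libraries where they do the work, as an engineer would, in place of code of your own. Each camera call takes 0.05 s, during which the arm holds its last target.

### The job

On the roof of the toy parking garage, push the thin wooden drive-off plate with the fingers straight out over the open front edge, on the tow truck's side, until 4 cm of it sticks out: the low rib across it then lies right above the roof's edge. Leave it lying flat with its end square to the roof's edge. Only slide it, never lift or tip it, and leave the vehicles and the other things where they stand.

Things in the scene. Friction and masses are not known exactly. Their poses are not given: they have to be found in the camera images.
- plate: loose thin plywood plate on the garage roof, 130 long (x) x 80 wide (y) x 6 mm thick, about 60 g. Origin: centre of its underside; x to its front end, z up. Across its rear end (x = -65 mm, flush) stands a wheel-stop bar 12 mm long, top 16 mm above the underside. A rib 4 mm wide, 2 mm high crosses the top 40 mm from the front end. May lie askew by 20 degrees; mass and friction vary.
- plate_front (a point): middle of the plate's front end, on its underside, 65 mm ahead of the plate's origin; axes as the plate's
- roof_edge (a point): middle of the garage roof's open front edge, on the roof's top, 70 mm above the shelf. x points straight out over the edge, y along it, z up. The flat roof reaches 260 mm back from the edge and 160 mm to either side; only the plate and, near its sides, the car and bus stand on it. The garage is fixed. Sticking-out length = plate_front's x in this frame.
- sports_car: loose red die-cast sports car, 76 x 34 x 25 mm, parked at one side of the roof, about 128 mm from the roof's middle line; origin at the centre of its underside, x along its length
- school_bus: loose yellow plastic school bus, 105 x 36 x 40 mm, parked at the other side of the roof, about 128 mm from the middle line; origin at the underside near its centre, x along its length. The car and the bus may swap sides.
- tow_truck: loose blue plastic tow truck, 110 x 45 mm and 50 mm high, standing on the shelf in front of the open edge, lower than the roof; origin at the centre of its underside
- tin: loose aluminium tin with a screw lid, 72 mm across and 78 mm high, on the shelf to the garage's left; origin at the centre of its underside
- cone: loose toy traffic cone, 36 mm square foot, 45 mm high, on the shelf to the garage's right; origin at the centre of its underside
- fuel_pump: loose toy fuel pump, 26 x 36 mm foot, 56 mm high, on the shelf to the garage's right; origin at the centre of its underside
Mind the look-alikes: they are no part of the job. Several things have the shape of the plate; the one meant has the colours described above.

How it is judged:
At the end, for the whole second after the job is handed in: the plate rests flat on the roof, its front end 40 mm (plus or minus 9 mm) beyond the roof's front edge, within 70 mm of the edge's middle, square to the edge within 0.12 rad (7 degrees), at rest (x of plate_front in the frame of roof_edge between 0.031 and 0.049 m and y of plate_front in the frame of roof_edge between -0.07 and 0.07 m and z of plate_front in the frame of roof_edge between -0.004 and 0.004 m and angle between the x axis of plate and the x axis of roof_edge, either way round below 0.12 rad and angle between plate's own z axis and vertical below 0.05 rad and linear speed of plate below 0.01 m/s); the robot touches nothing.
It fails at once if the plate is lifted (over 10 mm above the roof) (z of plate in the frame of roof_edge above 0.01 m).
It fails at once if the plate tips or falls (tilted over 0.2 rad) (angle between plate's own z axis and vertical above 0.2 rad).
It fails at once if a vehicle, the tin, the cone or the fuel pump is moved more than 20 mm (distance of any of sports_car, school_bus, tow_truck, tin, cone, fuel_pump from where it was at the start of the episode above 0.02 m).
It also fails if it takes over 54 s, if anything falls off the work surface, if the arm or the gripper's body presses on something with over 40 N, if the wrist force passes 120 N, or if a joint passes its speed limit or range.

## Working session

There is one attempt and no reset: what is moved stays moved. The work goes in short steps, Python scripts to look and compute and a tool call to move; the robot and the scene stay as the last step left them, time stands still between calls to the robot, and variables do not carry over. Pictures are saved under pics/ and viewed, and the job is handed in when it is done.

Besides the shell and the picture viewer there is one more tool, called after "Request:" as name(argument=value, ...), one argument or row to a line, values as JSON. arm_command: Moves the arm, as the interface text tells. Its arguments: {"type":"object","properties":{"plan":{"type":"array"},"fingers":{"type":"number"},"force":{"type":"number"}},"required":["plan"]}

```bash
mkdir -p pics
python3 - <<'E'
from rig import get_obs,camera,pinch_z
import cv2,pickle
print(pinch_z); o=get_obs()
for k in o: print(k,o[k])
for n in ("scene","top"):
    c=camera(n); pickle.dump(c,open(n+".pkl","wb")); cv2.imwrite(f"pics/{n}0.png",cv2.cvtColor(c["pixels"],cv2.COLOR_RGB2BGR))
    print(n,c["camera_matrix"],c["R"],c["t"])
E
```

```text
0.0187
time 0.0
q [-1.30847591e+00  5.28470790e-01  1.43389630e+00 -1.27027657e-05
  1.18141274e+00 -1.78472612e-01]
joint_velocities [-0.0009395   0.00037012  0.00017859  0.00117969  0.00012038  0.00107909]
joint_torque [-9.62282211e-04 -4.40037167e+01 -1.76593816e+01  6.31494122e-02
  5.83423488e-02 -1.69364635e-04]
position [ 0.26650532 -0.56451755  0.22157072]
tool_rot [-0.15462339  0.69077411 -0.68922925  0.15455027]
ft_force [-0.73906671 -0.91035806 -0.43071908]
moment [-0.02351129  0.04201543 -0.0164439 ]
grip_width 0.08730208511992449
scene [[433.94817609   0.         259.45646433]
 [  0.         433.94817609 192.58008166]
 [  0.           0.           1.        ]] [[ 0.78872267  0.6146092  -0.01311794]
 [ 0.51797695 -0.67590499 -0.52426361]
 [-0.33108372  0.4067038  -0.85145498]] [-0.4688322  -0.28537713  1.61492209]
top [[367.06251232   0.         259.88906167]
 [  0.         367.06251232 189.17938846]
 [  0.           0.           1.        ]] [[-7.48662891e-03 -9.99971938e-01  2.73022465e-04]
 [-9.96050532e-01  7.43311323e-03 -8.84764758e-02]
 [ 8.84719635e-02 -9.34334713e-04 -9.96078229e-01]] [-0.00320673  0.58550422  1.17629102]
```

View pics/scene0.png

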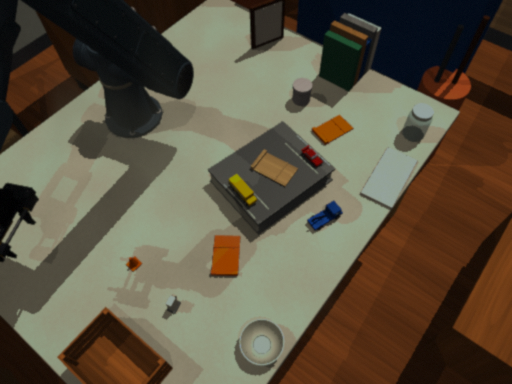

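View pics/top0.png

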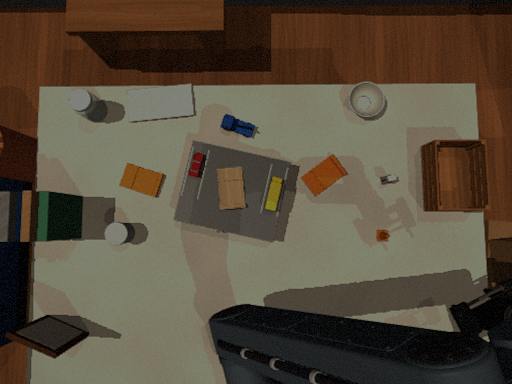

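The plate candidates in the top view are a wooden one on the roof at (231,188) and orange look-alikes on the shelf at (142,180) and (324,175). The wooden one on the roof fits the description. The tow truck is at (238,126), so the open edge is the garage's upper one. I'll check this in an enlarged crop.

Run:
```python
import cv2
a=cv2.imread("pics/top0.png")[105:255,160:320]; a=cv2.convertScaleAbs(a,alpha=1.5)
cv2.imwrite("pics/crop_top0.png",cv2.resize(a,None,fx=4,fy=4,interpolation=cv2.INTER_CUBIC)[:600])
a=cv2.imread("pics/scene0.png")[115:240,200:345]; a=cv2.convertScaleAbs(a,alpha=1.5)
cv2.imwrite("pics/crop_scene0.png",cv2.resize(a,None,fx=4.5,fy=4.5,interpolation=cv2.INTER_CUBIC)[:600])
```

```text
(no output)
```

View pics/crop_top0.png

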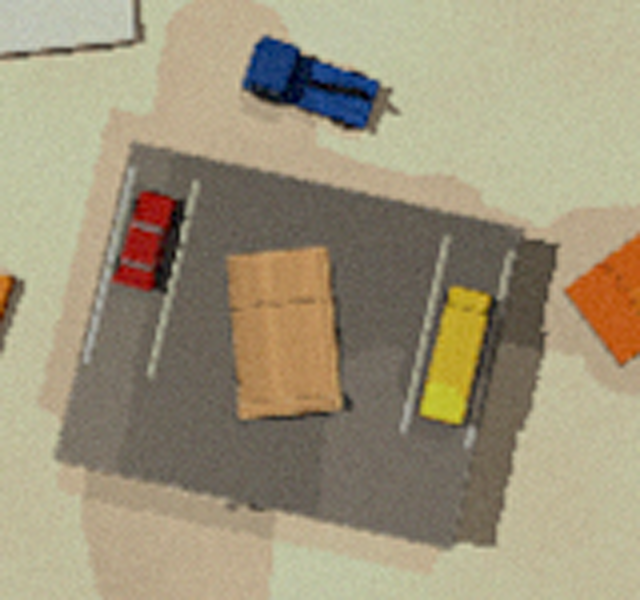

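View pics/crop_scene0.png

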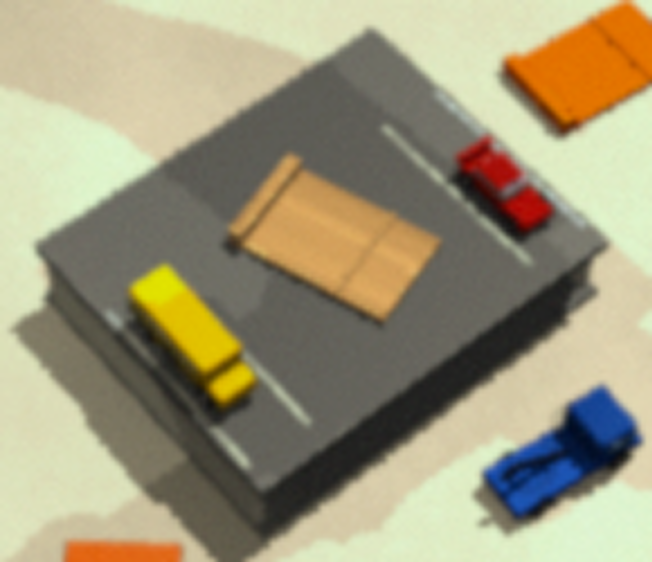

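```bash
cat > h.py <<'E'
import numpy as np,cv2,pickle
def ray(c,uv,z):
    K,R,t=[np.array(c[k]) for k in("camera_matrix","R","t")]
    o=-R.T@t; d=R.T@np.linalg.inv(K)@np.array([uv[0],uv[1],1.]); return o+d*(z-o[2])/d[2]
def proj(c,X):
    p=c["camera_matrix"]@(c["R"]@np.array(X)+c["t"]); return p[:2]/p[2]
def wood(c,box):
    hsv=cv2.cvtColor(c["pixels"],cv2.COLOR_RGB2HSV)
    m=cv2.inRange(hsv,(8,70,90),(19,190,255)); k=np.zeros_like(m); x0,y0,x1,y1=box; k[y0:y1,x0:x1]=m[y0:y1,x0:x1]
    cs,_=cv2.findContours(k,cv2.RETR_EXTERNAL,cv2.CHAIN_APPROX_NONE); return max(cs,key=cv2.contourArea)
E
python3 - <<'E'
from h import *
c=pickle.load(open("top.pkl","rb")); s=pickle.load(open("scene.pkl","rb"))
f=lambda x,y:(x/4+160-.4,y/4+105-.4)
g=lambda x,y:(x/4.5+200-.4,y/4.5+115-.4)
P={}
for n,p in dict(FL=(132,145),FR=(522,232),BL=(57,458),BR=(455,545)).items(): P[n]=ray(c,f(*p),.07); print(n,P[n])
for n,p in dict(FL=(605,243),FR=(266,488),BL=(372,28),BR=(38,246)).items(): print("scene",n,ray(s,g(*p),.07))
m=(P["FL"]+P["FR"])/2; y=P["FL"]-P["FR"]; print("edge mid",m,"len",np.linalg.norm(y),"yaw x",np.degrees(np.arctan2(-y[0],y[1])))
b=(P["BL"]+P["BR"])/2; d=m-b; print("depth",np.linalg.norm(d[:2]),np.degrees(np.arctan2(d[1],d[0])))
for cam,box,nm in((c,(205,150,255,225),"top"),(s,(240,140,305,195),"scene")):
    ct=wood(cam,box); W=np.array([ray(cam,p[0],.076)[:2] for p in ct],np.float32)
    print(nm,cv2.contourArea(ct),cv2.minAreaRect(ct)); print(cv2.minAreaRect(W),cv2.boxPoints(cv2.minAreaRect(W)).round(3).tolist())
for n,p in dict(pFL=(228,256),pFR=(327,247)).items(): print(n,ray(c,f(*p),.076))
for n,p in dict(pBL=(238,418),pBR=(342,408)).items(): print(n,ray(c,f(*p),.086))
for n,p in dict(pFL=(440,240),pFR=(384,322)).items(): print("scene",n,ray(s,g(*p),.076))
E
```

```text
FL [0.73802543 0.20608027 0.07      ]
FR [ 0.66556415 -0.10410323  0.07      ]
BL [0.48948598 0.26262625 0.07      ]
BR [ 0.41960824 -0.04827351  0.07      ]
scene FL [0.73993372 0.20446361 0.07      ]
scene FR [ 0.66918684 -0.09807005  0.07      ]
scene BL [0.48881931 0.26541926 0.07      ]
scene BR [ 0.41961215 -0.04377595  0.07      ]
edge mid [0.70179479 0.05098852 0.07      ] len 0.3185348307444762 yaw x -13.148933955746328
depth 0.2535517550909428 -12.80320769616526
top 969.0 ((230.40609741210938, 187.68527221679688), (41.465782165527344, 25.648937225341797), 85.91438293457031)
((0.5868731737136841, 0.08512139320373535), (0.13053429126739502, 0.08026227355003357), 4.220442295074463) [[0.5189999938011169, 0.11999999731779099], [0.5249999761581421, 0.03999999910593033], [0.6549999713897705, 0.05000000074505806], [0.6489999890327454, 0.12999999523162842]]
scene 813.5 ((273.63037109375, 167.41439819335938), (41.5656623840332, 23.181922912597656), 30.141386032104492)
((0.584313154220581, 0.09061048179864883), (0.13646122813224792, 0.08802052587270737), 5.217756748199463) [[0.5120000243186951, 0.12800000607967377], [0.5199999809265137, 0.04100000113248825], [0.656000018119812, 0.05299999937415123], [0.6480000019073486, 0.14100000262260437]]
pFL [0.64719943 0.1285075  0.076     ]
pFR [0.65378238 0.05042676 0.076     ]
pBL [0.51915639 0.11921876 0.086     ]
pBR [0.52629264 0.03869398 0.086     ]
scene pFL [0.64713847 0.1315234  0.076     ]
scene pFR [0.65634491 0.0514773  0.076     ]
```

Run:
```python
from rig import get_obs
from scipy.spatial.transform import Rotation as R
import numpy as np
o=get_obs(); M=R.from_quat(o["tool_rot"]).as_matrix(); print(M.round(3)); a=np.degrees(np.arctan2(M[1,2],M[0,2])); print("jaw yaw",a,"turn to 94.7 mod180:",[(94.7-a+180*k) for k in(-2,-1,0,1)])
```

```text
[[-0.904 -0.001  0.427]
 [-0.427  0.002 -0.904]
 [-0.    -1.    -0.002]]
jaw yaw -64.74374381492898 turn to 94.7 mod180: [np.float64(-200.55625618507102), np.float64(-20.55625618507102), np.float64(159.44374381492898), np.float64(339.443743814929)]
```

Request:
arm_command(
  plan=[
    [[0.6, 1.9, 0], -0.3],
    [[1.2, 3.7, 0], -0.6],
    [[1.9, 5.5, 0], -0.9],
    [[2.5, 7.3, 0], -1.2],
    [[3.2, 9.0, 0], -1.5],
  ],
  fingers=-0.1,
  force=10,
)

```text
time: 0.6
position: [0.3466, -0.3378, 0.2222]
tool_rot: [-0.109, 0.699, -0.698, 0.108]
ft_force: [0.9, 0.7, 0.0]
grip_width: 0.055
```

Request:
arm_command(
  plan=[
    [[0.6, 1.8, 0], -0.4],
    [[1.2, 3.6, 0], -0.8],
    [[1.8, 5.4, 0], -1.2],
    [[2.5, 7.2, 0], -1.6],
    [[3.1, 9.0, 0], -2.0],
  ],
)

```text
time: 1.1
position: [0.4245, -0.1134, 0.2225]
tool_rot: [-0.047, 0.706, -0.706, 0.047]
ft_force: [1.4, -0.6, -0.1]
grip_width: 0.0391
```

Request:
arm_command(
  plan=[
    [[0.7, 1.9, 0], -0.2],
    [[1.4, 3.8, 0], -0.4],
    [[2.0, 5.7, 0], -0.5],
    [[2.6, 7.6, 0], -0.6],
    [[2.6, 7.6, 0], -0.6],
  ],
)

```text
time: 1.6
position: [0.4901, 0.0801, 0.2225]
tool_rot: [-0.031, 0.707, -0.706, 0.032]
ft_force: [-0.4, -1.0, 0.6]
grip_width: 0.0389
```

```bash
cat > st.py <<'E'
from rig import get_obs
from scipy.spatial.transform import Rotation as R
import numpy as np
o=get_obs(); M=R.from_quat(o["tool_rot"]).as_matrix(); print(o["time"],o["position"].round(4),"jaw yaw",np.degrees(np.arctan2(M[1,2],M[0,2])).round(2),o["ft_force"].round(2),o["grip_width"],o["q"].round(2))
E
python3 st.py
```

```text
1.6 [0.4901 0.0801 0.2225] jaw yaw -84.83 [-0.38 -0.99  0.57] 0.03886645508266072 [-0.06  0.36  1.75  0.    1.04  1.41]
```

Request:
arm_command(
  plan=[
    [[0, -0.1, -1.0], 0],
    [[0, -0.1, -2.2], 0],
    [[0, -0.1, -3.4], 0],
    [[0, -0.1, -4.2], 0],
    [[0, -0.1, -4.2], 0],
  ],
)

```text
time: 2.1
position: [0.4865, 0.0717, 0.115]
tool_rot: [-0.032, 0.707, -0.706, 0.027]
ft_force: [-0.9, 0.3, 0.1]
grip_width: 0.0394
```

```bash
cat > look.py <<'E'
import sys; from rig import camera; from h import *
n=sys.argv[1]; 
ims=[]
for cam,(x0,y0,x1,y1) in (("top",(170,105,310,250)),("scene",(200,105,350,245))):
    c=camera(cam); pickle.dump(c,open(cam+".pkl","wb")); a=cv2.convertScaleAbs(c["pixels"][y0:y1,x0:x1,::-1].copy(),alpha=1.5); ims.append(cv2.resize(a,(390,390),interpolation=cv2.INTER_CUBIC))
cv2.imwrite(f"pics/{n}.png",np.hstack(ims))
E
python3 st.py; python3 look.py l1
```

```text
2.1 [0.4865 0.0717 0.115 ] jaw yaw -85.28 [-0.87  0.27  0.09] 0.03942005837465455 [-0.08  0.52  1.86 -0.    0.77  1.41]
```

View pics/l1.png

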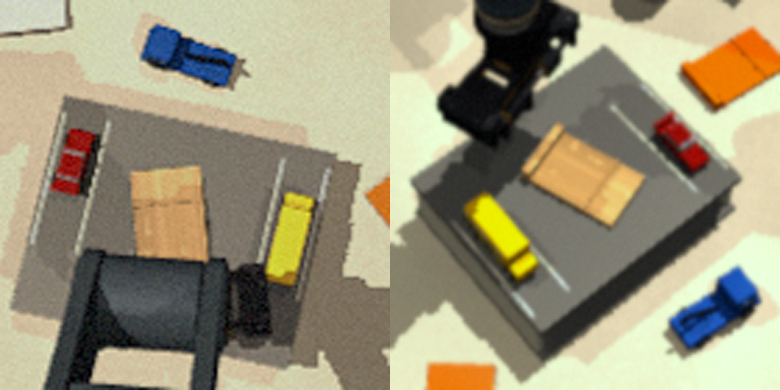

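Request:
arm_command(
  plan=[
    [[0, 0, 0], 0],
    [[0, 0, 0], 0],
  ],
)

```text
time: 2.4
position: [0.4901, 0.072, 0.1188]
tool_rot: [0.028, -0.706, 0.707, -0.03]
ft_force: [0.9, -0.2, -0.6]
grip_width: 0.0392
```

```bash
python3 st.py
python3 - <<'E'
from rig import camera; from h import *
c=camera("wrist"); pickle.dump(c,open("wrist.pkl","wb"));cv2.imwrite("pics/w1.png",cv2.convertScaleAbs(c["pixels"][:,:,::-1],alpha=1.4))
E
```

```text
2.4 [0.4901 0.072  0.1188] jaw yaw -85.25 [ 0.88 -0.18 -0.59] 0.039220606283029 [-0.08  0.52  1.85 -0.    0.77  1.41]
```

View pics/w1.png

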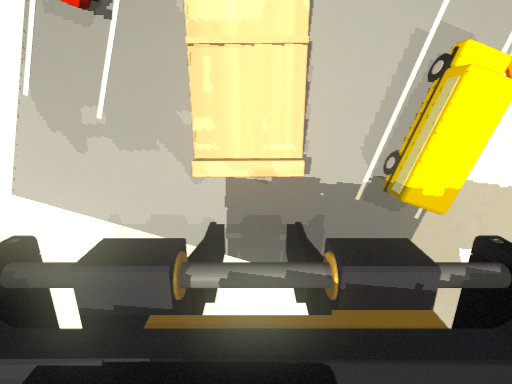

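The wrist view shows the plate's rear bar at rows 158–177, columns 192–305, squared to and centred between the fingertips at columns ~215 and ~298. I'll lower behind the bar.

Request:
arm_command(
  plan=[
    [[0, 0.15, -0.5], 0],
    [[0, 0.15, -1.0], 0],
    [[0, 0.15, -1.4], 0],
    [[0, 0.15, -1.6], 0],
    [[0, 0.15, -1.6], 0],
  ],
)

```text
time: 2.95
position: [0.4889, 0.076, 0.0772]
tool_rot: [-0.03, 0.707, -0.706, 0.029]
ft_force: [0.5, -0.1, 0.1]
grip_width: 0.0394
```

Request:
arm_command(
  plan=[
    [[0, 0, 0], 0],
    [[0, 0, 0], 0],
  ],
)

```text
time: 3.15
position: [0.4896, 0.076, 0.078]
tool_rot: [0.029, -0.706, 0.707, -0.03]
ft_force: [-0.8, -0.0, -0.4]
grip_width: 0.0392
```

```bash
python3 st.py; python3 look.py l2;  python3 - <<'E'
from rig import camera; from h import *
c=camera("wrist"); pickle.dump(c,open("wrist.pkl","wb"));cv2.imwrite("pics/w2.png",cv2.convertScaleAbs(c["pixels"][:,:,::-1],alpha=1.4))
E
```

```text
3.15 [0.4896 0.076  0.078 ] jaw yaw -85.25 [-0.78 -0.02 -0.37] 0.03919954687568031 [-0.07  0.59  1.88  0.    0.67  1.42]
```

View pics/w2.png

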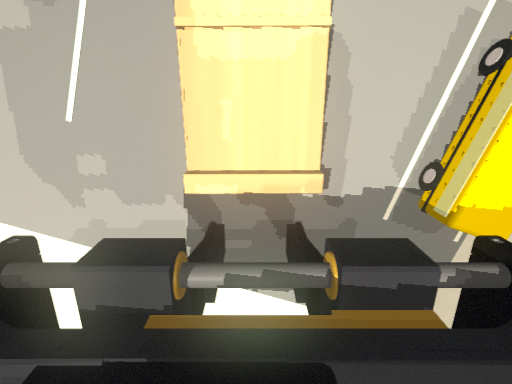

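View pics/l2.png

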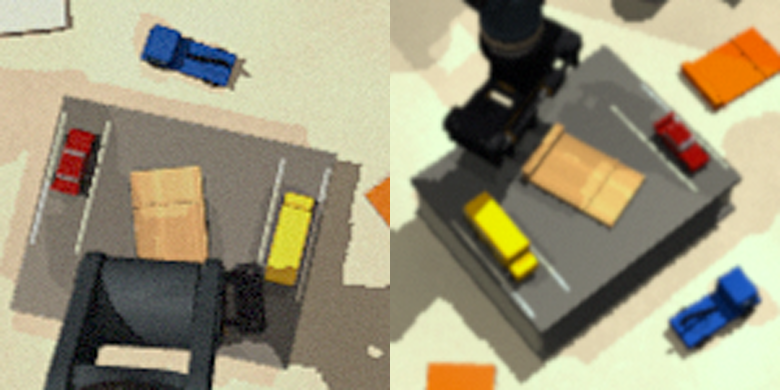

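Request:
arm_command(
  plan=[
    [[0.2, 0, 0], 0],
    [[0.4, 0, 0], 0],
    [[0.6, 0.05, 0], 0],
    [[0.75, 0.05, 0], 0],
    [[0.9, 0.1, 0], 0],
  ],
)

```text
time: 3.8
position: [0.512, 0.0785, 0.0775]
tool_rot: [0.029, -0.706, 0.707, -0.029]
ft_force: [-1.3, -0.4, 0.9]
grip_width: 0.0387
```

```bash
python3 st.py;  python3 - <<'E'
from rig import camera; from h import *
c=camera("wrist"); pickle.dump(c,open("wrist.pkl","wb"));cv2.imwrite("pics/w3.png",cv2.convertScaleAbs(c["pixels"][:,:,::-1],alpha=1.4))
E
```

```text
3.8 [0.512  0.0785 0.0775] jaw yaw -85.25 [-1.3  -0.4   0.85] 0.03873733353203395 [-0.06  0.61  1.82 -0.    0.71  1.42]
```

View pics/w3.png

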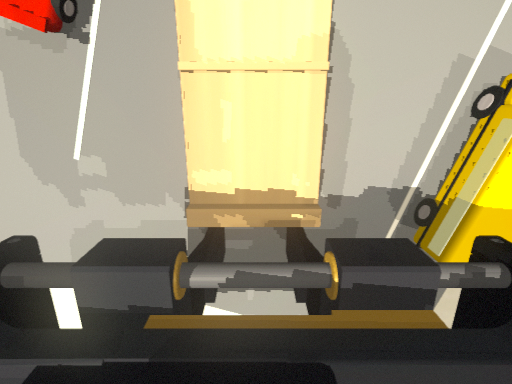

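The bar's rear edge (row 226) is now at the fingertips, about to touch and centred. I'll push with a gradual turn towards the roof's direction.

Request:
arm_command(
  plan=[
    [[0.15, 0, 0], -0.1],
    [[0.3, -0.05, 0], -0.3],
    [[0.45, -0.07, 0], -0.5],
    [[0.6, -0.1, 0], -0.7],
    [[0.75, -0.12, 0], -0.9],
  ],
)

```text
time: 4.35
position: [0.5308, 0.0754, 0.0775]
tool_rot: [0.001, -0.707, 0.707, -0.001]
ft_force: [-0.3, 0.9, -0.2]
grip_width: 0.0391
```

Request:
arm_command(
  plan=[
    [[0.15, -0.02, 0], -0.2],
    [[0.3, -0.05, 0], -0.4],
    [[0.45, -0.07, 0], -0.6],
    [[0.6, -0.1, 0], -0.8],
    [[0.75, -0.12, 0], -1.0],
  ],
)

```text
time: 4.85
position: [0.5495, 0.0725, 0.0775]
tool_rot: [0.03, 0.706, -0.706, -0.03]
ft_force: [-0.4, -0.2, 0.1]
grip_width: 0.0391
```

```bash
python3 st.py; python3 look.py l4
python3 - <<'E'
from rig import camera; from h import *
c=camera("wrist"); pickle.dump(c,open("wrist.pkl","wb"));cv2.imwrite("pics/w4.png",cv2.convertScaleAbs(c["pixels"][:,:,::-1],alpha=1.4))
E
```

```text
4.85 [0.5495 0.0725 0.0775] jaw yaw -94.83 [-0.41 -0.2   0.08] 0.0391039480642192 [-0.07  0.64  1.73  0.    0.77  1.58]
```

View pics/w4.png

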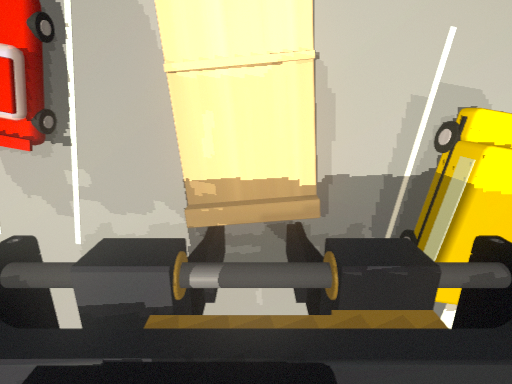

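View pics/l4.png

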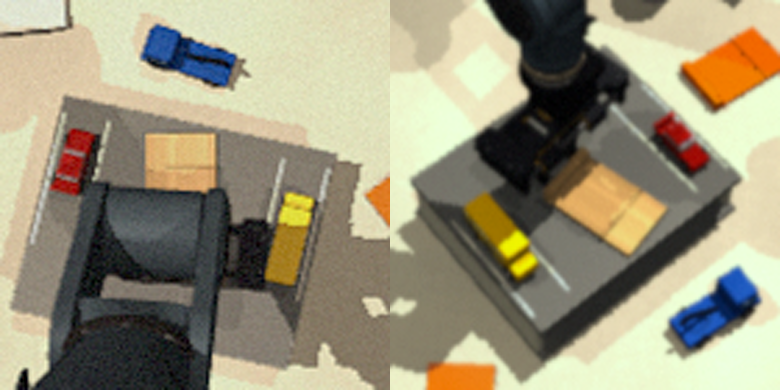

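The plate is turning but lags the fingers by ~5° (bar from (187,222) to (318,205) in the wrist view), and only the left finger pushes. The vehicles haven't moved. I'll push on with less turn per step.

Request:
arm_command(
  plan=[
    [[0.15, -0.03, 0], -0.2],
    [[0.3, -0.05, 0], -0.4],
    [[0.45, -0.08, 0], -0.7],
    [[0.6, -0.1, 0], -1.0],
    [[0.75, -0.13, 0], -1.2],
  ],
)

```text
time: 5.5
position: [0.5683, 0.0692, 0.0775]
tool_rot: [0.067, 0.704, -0.704, -0.067]
ft_force: [-0.7, 0.7, -0.3]
grip_width: 0.0389
```

Request:
arm_command(
  plan=[
    [[0.12, -0.02, 0], -0.1],
    [[0.25, -0.04, 0], -0.2],
    [[0.37, -0.06, 0], -0.3],
    [[0.5, -0.1, 0], -0.45],
    [[0.6, -0.12, 0], -0.45],
  ],
)

```text
time: 6.0
position: [0.5833, 0.0661, 0.0776]
tool_rot: [-0.08, -0.703, 0.703, 0.08]
ft_force: [-0.1, 0.4, -0.3]
grip_width: 0.0392
```

```bash
python3 st.py; python3 look.py l5
python3 - <<'E'
from rig import camera; from h import *
c=camera("wrist"); pickle.dump(c,open("wrist.pkl","wb"));cv2.imwrite("pics/w5.png",cv2.convertScaleAbs(c["pixels"][:,:,::-1],alpha=1.4))
E
```

```text
6.0 [0.5833 0.0661 0.0776] jaw yaw -103.02 [-0.11  0.4  -0.34] 0.03919686997479195 [-0.08  0.67  1.65 -0.    0.82  1.72]
```

View pics/w5.png

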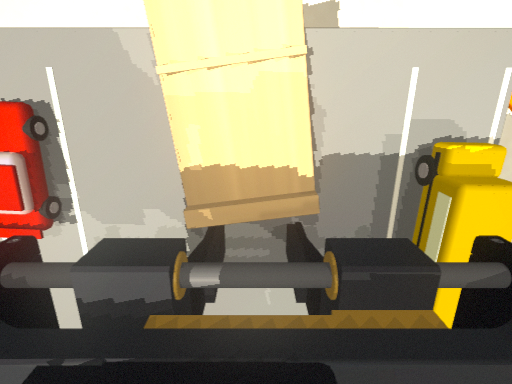

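View pics/l5.png

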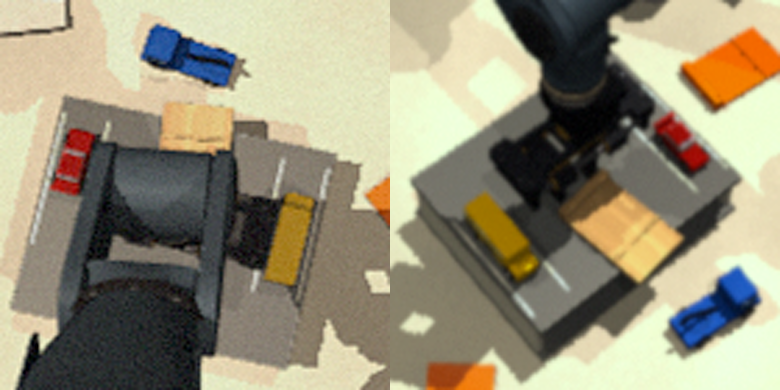

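Request:
arm_command(
  plan=[
    [[0.12, -0.03, 0], 0],
    [[0.24, -0.06, 0], 0],
    [[0.36, -0.08, 0], 0],
    [[0.45, -0.1, 0], 0],
    [[0.45, -0.1, 0], 0],
  ],
)

```text
time: 6.65
position: [0.5948, 0.0636, 0.0776]
tool_rot: [0.08, 0.703, -0.703, -0.08]
ft_force: [0.8, -0.2, -0.1]
grip_width: 0.0389
```

```bash
python3 st.py; python3 look.py l6
python3 - <<'E'
from rig import camera; from h import *
c=camera("wrist"); pickle.dump(c,open("wrist.pkl","wb"));cv2.imwrite("pics/w6.png",cv2.convertScaleAbs(c["pixels"][:,:,::-1],alpha=1.4))
E
```

```text
6.65 [0.5948 0.0636 0.0776] jaw yaw -103.0 [ 0.82 -0.23 -0.08] 0.03886989074048524 [-0.08  0.69  1.62 -0.    0.84  1.72]
```

View pics/w6.png

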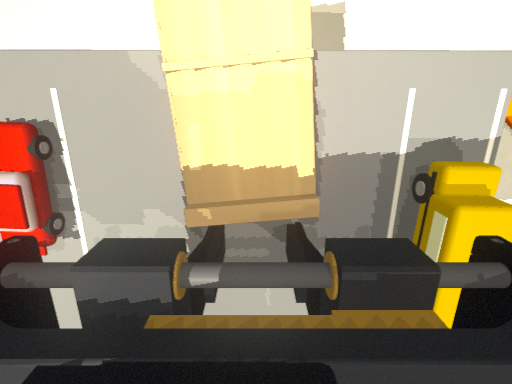

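View pics/l6.png

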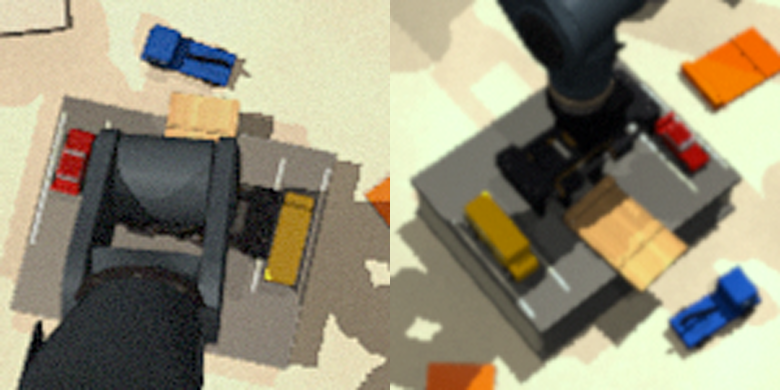

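Run:
```python
from h import *
c=pickle.load(open("wrist.pkl","rb"))
A=ray(c,(40,50),.07);B=ray(c,(480,50),.07); r1=ray(c,(165,69),.078); r2=ray(c,(314,54),.078)
v=(A-B)[:2]; v/=np.linalg.norm(v); u=np.array([v[1],-v[0]]); print("edge yaw",np.degrees(np.arctan2(u[1],u[0])))
for r in(r1,r2): print("rib end x,y",((r-A)[:2]@u).round(4),((r-np.array([.703,.0515,0]))[:2]@v).round(4))
w=(r1-r2)[:2]; print("rib len",np.linalg.norm(w),"skew deg",np.degrees(np.arctan2(w@u,w@v)))
print("edge pt top-estimate:",(A[:2]-np.array([.703,.0515]))@u)
```

```text
edge yaw -12.93799997394035
rib end x,y -0.0105 0.0348
rib end x,y -0.0032 -0.044
rib len 0.07919195890976621 skew deg -5.26262338098855
edge pt top-estimate: 0.0003915800626134076
```

Skew is still 5.3° and the rib's middle is ~7 mm short of the edge. I'll back off slightly, shift the fingers 8 mm to the left so the left one pushes nearer the corner, and push about 6 mm.

Request:
arm_command(
  plan=[
    [[-0.12, 0.03, 0], 0],
    [[-0.05, 0.34, 0], 0],
    [[0.07, 0.31, 0], 0],
    [[0.2, 0.28, 0], 0],
    [[0.31, 0.25, 0], 0],
  ],
)

```text
time: 7.3
position: [0.6023, 0.0701, 0.0776]
tool_rot: [0.08, 0.703, -0.703, -0.08]
ft_force: [-1.1, 1.1, -0.7]
grip_width: 0.0389
```

Request:
arm_command(
  plan=[
    [[0, 0, 0], 0],
  ],
)

```text
time: 7.4
position: [0.6027, 0.0698, 0.0776]
tool_rot: [-0.08, -0.703, 0.703, 0.08]
ft_force: [-1.2, -0.4, 0.1]
grip_width: 0.0392
```

```bash
python3 st.py
python3 - <<'E'
from rig import camera; from h import *
c=camera("wrist"); pickle.dump(c,open("wrist.pkl","wb"));cv2.imwrite("pics/w7.png",cv2.resize(cv2.convertScaleAbs(c["pixels"][:,:,::-1],alpha=1.3)[:260],None,fx=1.5,fy=1.5))
E
```

```text
7.4 [0.6027 0.0698 0.0776] jaw yaw -103.01 [-1.19 -0.36  0.13] 0.039179656603363394 [-0.07  0.69  1.59 -0.    0.85  1.73]
```

View pics/w7.png

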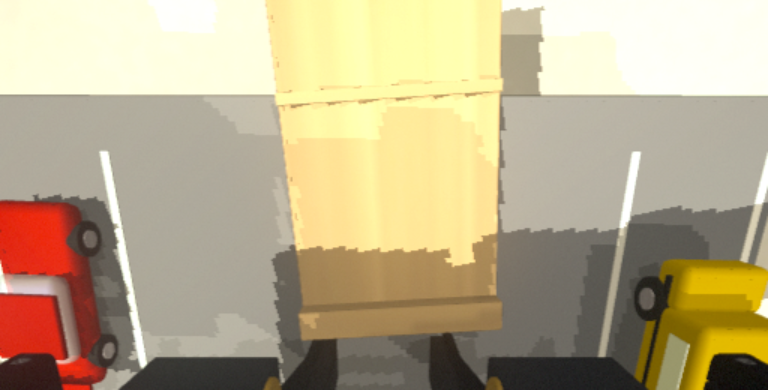

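```bash
cat > rib.py <<'E'
from h import *
import sys
a=[float(x)/1.5 for x in sys.argv[1:8]]; e,x1,y1,x2,y2=a[:5]
c=pickle.load(open("wrist.pkl","rb"))
A=ray(c,(40,e),.07);B=ray(c,(480,e),.07); r1=ray(c,(x1,y1),.078); r2=ray(c,(x2,y2),.078)
v=(A-B)[:2]; v/=np.linalg.norm(v); u=np.array([v[1],-v[0]])
for r in(r1,r2,(r1+r2)/2): print("rib x,y",((r-A)[:2]@u).round(4),((r-np.array([.703,.0515,0]))[:2]@v).round(4))
w=(r1-r2)[:2]; print("rib len",np.linalg.norm(w),"skew",np.degrees(np.arctan2(w@u,w@v)), "edge yaw",np.degrees(np.arctan2(u[1],u[0])))
E
python3 rib.py 95 276 99 502 85
```

```text
rib x,y -0.0023 0.0324
rib x,y 0.0022 -0.0472
rib x,y -0.0001 -0.0074
rib len 0.07976799988225079 skew -3.2497489274110385 edge yaw -12.945111697404036
```

Request:
arm_command(
  plan=[
    [[0.05, -0.01, 0], 0],
    [[0.1, -0.02, 0], 0],
    [[0.1, -0.02, 0], 0],
  ],
)

```text
time: 7.75
position: [0.6046, 0.0694, 0.0775]
tool_rot: [0.08, 0.703, -0.703, -0.08]
ft_force: [-0.3, -1.6, 0.3]
grip_width: 0.0393
```

Request:
arm_command(
  plan=[
    [[-0.2, 0.05, 0], 0],
    [[-0.6, 0.14, 0], 0],
    [[-0.8, 0.18, 0.4], 0],
    [[-0.8, 0.18, 1.2], 0],
    [[-0.8, 0.18, 2.0], 0],
  ],
)

```text
time: 8.25
position: [0.5832, 0.0743, 0.1284]
tool_rot: [-0.079, -0.703, 0.703, 0.08]
ft_force: [0.3, 1.5, -0.1]
grip_width: 0.0389
```

```bash
python3 st.py
python3 - <<'E'
from rig import camera; from h import *
c=camera("wrist"); pickle.dump(c,open("wrist.pkl","wb"));cv2.imwrite("pics/w8.png",cv2.resize(cv2.convertScaleAbs(c["pixels"][:,:,::-1],alpha=1.3)[:300],None,fx=1.5,fy=1.5))
E
```

```text
8.25 [0.5832 0.0743 0.1284] jaw yaw -102.98 [ 0.27  1.47 -0.08] 0.038866050250735217 [-0.06  0.6   1.61 -0.    0.93  1.73]
```

View pics/w8.png

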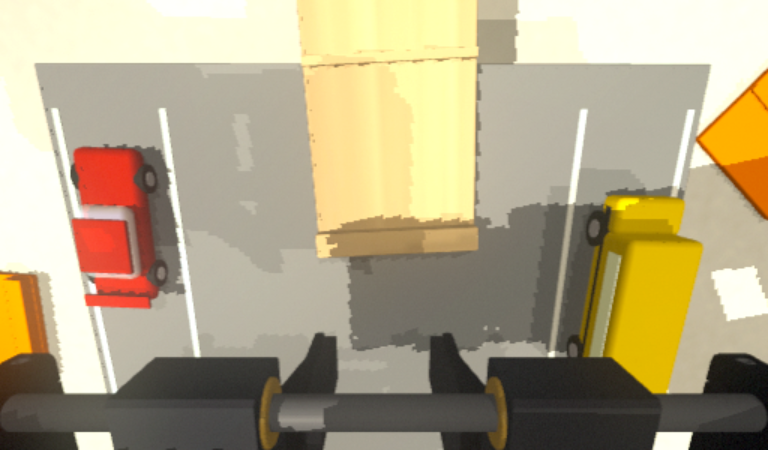

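The fingers are clear and the rib lies at the edge (rib from (303,60) to (478,53), edge at row 64). I'll raise and move away, then check with the fixed cameras.

Request:
arm_command(
  plan=[
    [[-0.2, -0.2, 1.2], 0],
    [[-0.4, -1.0, 2.4], 0],
    [[-0.6, -2.5, 3.6], 0],
    [[-0.9, -4.2, 4.0], 0],
    [[-1.4, -6.0, 4.0], 0],
  ],
)

```text
time: 8.8
position: [0.5507, -0.0772, 0.2304]
tool_rot: [-0.082, -0.702, 0.703, 0.077]
ft_force: [0.8, -0.2, -0.5]
grip_width: 0.0393
```

Request:
arm_command(
  plan=[
    [[-0.4, -1.8, 0], 0],
    [[-0.8, -3.6, 0], 0],
    [[-1.2, -5.4, 0], 0],
    [[-1.6, -7.2, 0], 0],
    [[-2.0, -9.0, 0], 0],
  ],
)

```text
time: 9.3
position: [0.4984, -0.3022, 0.2279]
tool_rot: [-0.08, -0.703, 0.703, 0.08]
ft_force: [1.2, 1.0, -0.1]
grip_width: 0.0392
```

```bash
python3 rib.py 64 303 60 478 53; python3 st.py; python3 look.py l9
python3 - <<'E'
from h import *
c=pickle.load(open("top.pkl","rb")); cv2.imwrite("pics/t9.png",cv2.resize(cv2.convertScaleAbs(c["pixels"][105:225,170:310,::-1].copy(),alpha=1.5),None,fx=5,fy=5,interpolation=cv2.INTER_CUBIC))
ct=wood(c,(205,130,265,225)); W=np.array([ray(c,p[0],.076)[:2] for p in ct],np.float32); r=cv2.minAreaRect(W); b=cv2.boxPoints(r); print(r)
u=np.array([np.cos(np.radians(-13)),np.sin(np.radians(-13))]);v=np.array([-u[1],u[0]])
for p in b: print(((p-[.703,.0515])@u).round(4),((p-[.703,.0515])@v).round(4))
E
```

```text
rib x,y 0.0001 0.0308
rib x,y 0.003 -0.0483
rib x,y 0.0016 -0.0087
rib len 0.07914566657722708 skew -2.0522553459719166 edge yaw -12.91468111062494
9.3 [ 0.4984 -0.3022  0.2279] jaw yaw -102.99 [ 1.23  0.97 -0.08] 0.03922968348993859 [-0.74  0.46  1.54  0.    1.14  1.06]
((0.6813836693763733, 0.04767127335071564), (0.08298095315694809, 0.13217474520206451), 79.48592376708984)
-0.0844 -0.0529
0.0476 -0.0472
0.044 0.0357
-0.088 0.03
```

View pics/l9.png

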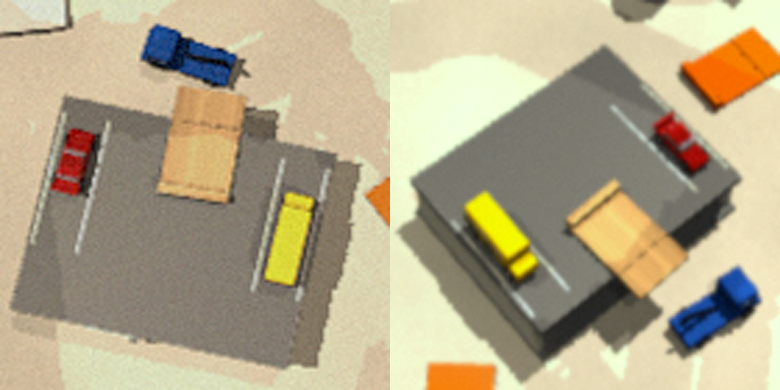

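View pics/t9.png

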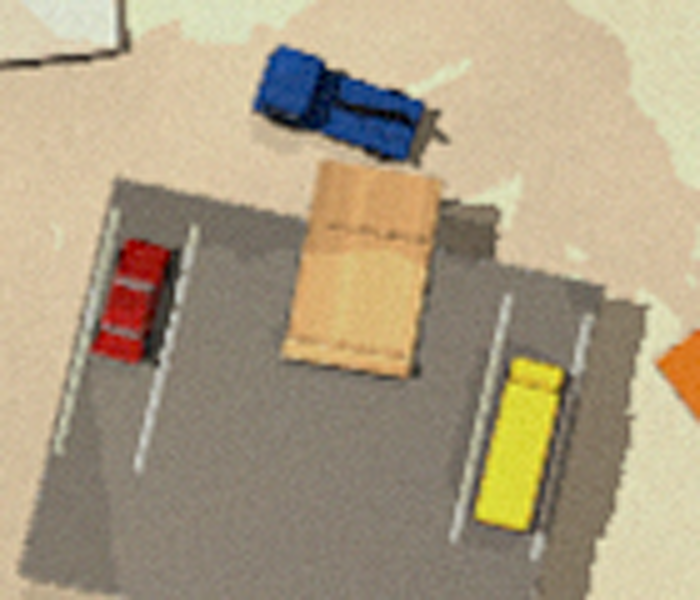

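The top view shows the plate's rib on the roof edge around (378,233), with the vehicles and the tow truck unmoved. Estimates of the overhang are 41.6 mm (wrist) and about 44 mm (top). Skew is about 2–2.5°. Both are within limits, so I'm handing in.

Request:
arm_command(
  plan=[
    [[0, 0, 0], 0],
    [[0, 0, 0], 0],
    [[0, 0, 0], 0],
  ],
)

```text
time: 9.7
position: [0.4996, -0.2991, 0.2276]
tool_rot: [0.079, 0.703, -0.702, -0.079]
ft_force: [-0.6, -0.7, 0.7]
grip_width: 0.0391
```

```bash
python3 st.py; python3 -c "
from rig import hand_in; print(hand_in())"
```

```text
9.7 [ 0.4996 -0.2991  0.2276] jaw yaw -102.88 [-0.61 -0.74  0.65] 0.03914094509913293 [-0.73  0.46  1.54  0.    1.14  1.06]
the job is handed in; nothing more can be done
None
```

I slid the wooden plate out over the front edge on the tow truck's side. I pushed its rear bar with both fingers part-open, straightened it with a short push near its left rear corner, then backed the arm away and handed the job in at 9.7 s.

- **Overhang:** the wrist camera gives 41.6 mm and the top camera about 44–46 mm. The two disagree by 2–4 mm, but both are inside the 31–49 mm limit.
- **Squareness and position:** the end is about 2–2.5° off square (limit about 7°) and about 9 mm from the edge's middle (limit 70 mm).
- **Other things:** the plate looks flat on the roof, and the car, bus and tow truck appear unmoved in the last pictures. I did not check the tin, cone and fuel pump again at the end. The arm never came near the tin and passed over the cone and fuel pump's side only at about 0.22 m height.

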